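# Close the carton that holds the plaster cast

## Robot

A 6-joint arm with a two-finger parallel gripper is mounted at the origin on a cart in front of the work surface, level with it; the furniture and walls round the work are solid. World frame = base frame: x ahead of the robot, y to its left, z up, the work surface at z = 0. Lengths are in m, angles in degrees, forces in N, time in s.
With the tool pointing down it reaches from about 0.275 to 0.75 m from the base axis. Payload 10.2 kg.
Tool frame: the origin (TCP) lies at the very end of the fingers, on their centre line; the grasp point (between the pads) lies 19 mm behind it; z points along the fingers, x is the direction in which the jaws open and shut, and the axes are right-handed (so a half turn about z gives the same grasp; the last joint's range is limited). The gripper opens to 85 mm and grips with 20 to 120 N. Pads are 22 mm wide; open, the fingers measure 114 mm over their backs; the gripper's body (76 mm by 85 mm) begins 54 mm behind the grasp point. The pads swing forward as they close: fully open they stand 13 mm farther back than shut.
Start: joints at [-79.206, 17.928, 85.812, -0, 76.261, -12.8], TCP at [0.21, -0.481, 0.231] pointing down, gripper open.
Joint ranges: [-168.41, 168.41], [-55.51, 124.54], [10.69, 146.95], [-70.63, 250.63], [1, 178], [-165.06, 165.06]. Speed limits (degrees/s): [136.94, 136.94, 172.46, 180, 180, 180].

## Interface

Orientations are given as a 3x3 rotation matrix whose columns are the frame's x, y, z axes.
In Python, from station import get_state, viewer, arm gives the robot as it stands.
- The arm moves only by the tool apply_moves, never from a script. Its argument "increments" is a list of rows, each a list of 4 numbers: the shift along the world's x, y, z in mm, then the turn about the world's z in rad. In form: [[x, y, z, turn], ...]. A call has exactly 5 rows; each row shifts and turns the pose as measured when the row begins; what a row does not reach is not made up. A row lasts 1/10 s, in which the tool goes at most 50 mm and 8.59 degrees, less where a joint would pass 70% of its speed; a pose out of reach is approached as far as the arm can. A call is refused whole if a number of a shift passes 50 or a number of a turn 0.15, either way. A call with a gripper value outside its range is refused whole. "jaw" is the finger opening in mm, from 0 to 85.4, set as the call begins (left out, the last holds). The fingers move at their own pace and stop on an object; "grip_force" is the grip in N (left out, the last holds). Time passes only in rows, so rows that do not move let the fingers close, or fill a call up. It gives the time, the measured TCP pose, the force and the opening at its end, in the units of the state.
- get_state(): the state, without advancing time (a new reading comes with each control period).
- viewer.read_camera(name): name is "scene" or "side" or "wrist"; returns a dict with "color" (384x512x3 uint8, red, green, blue), "K" (3x3 intrinsics, pixels), "R" (3x3) and "t" (3): a world point X has camera coordinates R X + t; the wrist camera has in their place "hand_eye" (4x4, takes a point from camera to tool coordinates, whose origin is the TCP and whose axes are the tool frame's). Camera axes: x right, y down, z forward; pixel columns grow to the right and rows downward; lengths in m; the calibration is good to about 2 mm. The wrist camera is an equidistant fisheye: a pixel r from the principal point sees the ray r / f radians off the axis. A picture is of the moment at which its call begins: read the wrist's pose just before it. There is no depth.
- arm.hand_in(): hands the job in, once; it reports no verdict.
The state is a dict: "t": time; "joints": joint angles; "dq": joint speeds; "joint_torque": joint torques, N m; "eef_pos": TCP position; "tool_rot": TCP orientation; "ft_force": force on the tool from outside, world axes, zero at the start; "torque": the same for the moment, N m; "grip_width": finger opening in m.
Only numpy, scipy, OpenCV 4.12 (cv2) and the standard library are available. Lean on these libraries where they do the work, as an engineer would, in place of code of your own. Each camera call takes 0.05 s, during which the arm holds its last target.

## Task

One of the two small cardboard cartons on the worktop holds a plaster cast; the other is empty. Close the one with the cast: swing its flap over and press its front edge down until the tab drops behind the front rim and the flap stays shut by itself. Leave the empty carton's flap as it is, and the cast in its carton.

Things in the scene. Friction and masses are not known exactly. Their poses are not given: they have to be found in the camera images.
- packed_carton: carton with the cast: plain cardboard, fixed, 80 mm deep (x), 92 wide (y), walls 55 high, 3 thick, top open. Origin: centre of its underside; +x points from the front rim (robot's side) to the back wall, z up. The flap's hinge runs along the back wall's top, 40 mm behind the origin (+x), 55 mm up; the front wall's top is folded inwards as a rim
- packed_flap (a joint): angle of its flap, rad: 0 flat shut, 1.57 upright, more leaning back. Flap 81 mm long from hinge, 92 wide, 2 thick; an 18 mm tab hangs inside its free edge. It stays put between about 1.2 and 1.75; let go when lower it springs open to about 0.8, unless its front edge was pressed fully down (about 5 N) and the tab caught behind the rim; then it rests within 0.06 of shut
- packed_edge (a point): middle of the free (front) edge of that flap, on its outer face; 81 mm from the hinge
- spare_carton: the empty carton, the same in shape, size and frame; stays open
- spare_edge (a point): middle of the free edge of the empty carton's flap, as on the other carton
- cast_center (a point): centre (half-way up) of the loose cream plaster cast of a tooth arch, 50 x 62 x 31 mm, standing on the floor of the packed carton

How it is judged:
By the outcome, as a careful person would: the job done as asked, in the order asked, and still so for the second after the job is handed in, with the robot touching nothing.
It also fails if it takes over 29 s, if anything falls off the work surface, if the arm or the gripper's body presses on something with over 40 N, if the wrist force passes 120 N, or if a joint passes its speed limit or range.

## Working session

There is one attempt and no reset: what is moved stays moved. The work goes in short steps, Python scripts to look and compute and a tool call to move; the robot and the scene stay as the last step left them, time stands still between calls to the robot, and variables do not carry over. Pictures are saved under pics/ and viewed, and the job is handed in when it is done.

Besides the shell and the picture viewer there is one more tool, called after "Call:" as a command line: name --pt "numbers of a row" for each row, then --argument value for the rest. apply_moves: Moves the arm, as the interface text tells. Its arguments: {"type":"object","properties":{"increments":{"type":"array","items":{"type":"array","items":{"type":"number"}}},"jaw":{"type":"number"},"grip_force":{"type":"number"}},"required":["increments"]}

```bash
mkdir -p pics
python3 - <<'E'
from station import get_state, viewer, arm
import cv2,numpy as np
s=get_state();print({k:np.round(v,3).tolist() for k,v in s.items()})
for n in("scene","side","wrist"):
    c=viewer.read_camera(n);cv2.imwrite(f"pics/{n}0.png",c["color"][:,:,::-1])
    print(n,[(k,np.round(c[k],4).tolist()) for k in c if k!="color"])
E
```

```text
{'t': 0.0, 'joints': [-79.206, 17.961, 85.856, 0.001, 76.263, -12.799], 'dq': [-0.021, 0.021, 0.001, -0.05, -0.007, 0.09], 'joint_torque': [-0.001, -41.227, -25.975, -0.0, 0.004, -0.0], 'eef_pos': [0.21, -0.481, 0.231], 'tool_rot': [[0.4, -0.916, -0.0], [-0.916, -0.4, 0.001], [-0.001, -0.0, -1.0]], 'ft_force': [-0.429, -0.545, -0.395], 'torque': [-0.037, -0.012, 0.009], 'grip_width': 0.085}
scene [('K', [[409.4344, 0.0, 253.2865], [0.0, 409.4344, 197.5033], [0.0, 0.0, 1.0]]), ('R', [[0.879, -0.4768, 0.0076], [-0.221, -0.4214, -0.8795], [0.4226, 0.7714, -0.4758]]), ('t', [-0.4863, 0.1187, 0.7703])]
side [('K', [[392.7351, 0.0, 255.4295], [0.0, 392.7351, 186.7673], [0.0, 0.0, 1.0]]), ('R', [[0.9685, -0.2484, 0.0148], [-0.1246, -0.5354, -0.8353], [0.2155, 0.8072, -0.5495]]), ('t', [-0.4894, 0.0756, 0.8383])]
wrist [('K', [[297.3186, 0.0, 251.369], [0.0, 297.3186, 195.3879], [0.0, 0.0, 1.0]]), ('hand_eye', [[1.0, -0.001, 0.0005, -0.001], [0.0008, 0.9655, 0.2604, -0.0643], [-0.0008, -0.2604, 0.9655, -0.1431], [0.0, 0.0, 0.0, 1.0]])]
```

View pics/scene0.png

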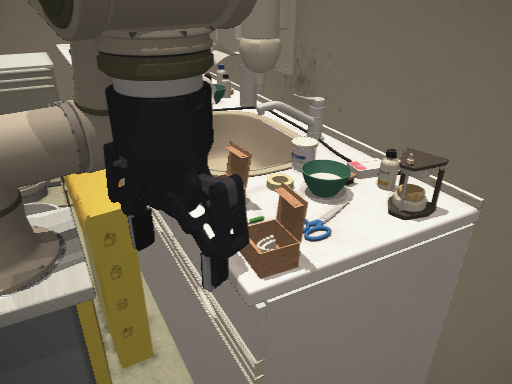

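View pics/side0.png

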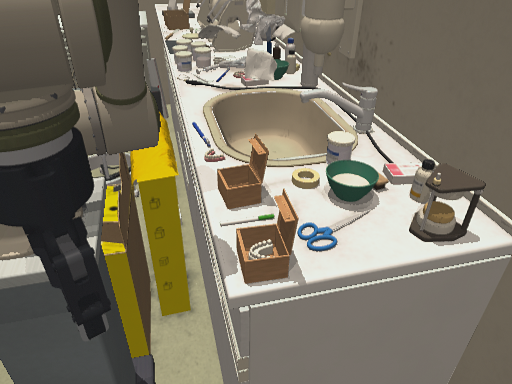

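View pics/wrist0.png

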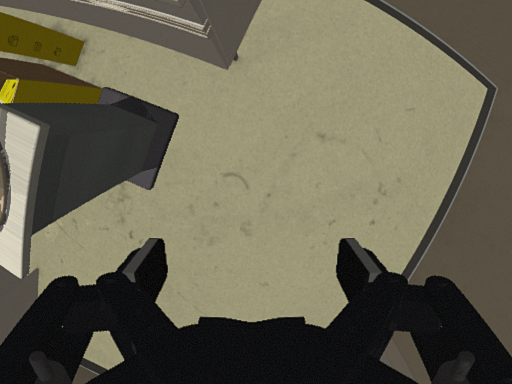

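The side view shows the near carton at about (262,250) with a white arch inside. The far one at (240,185) looks empty. I'll zoom in to check and to get the corners.

Run:
```python
import cv2
a=cv2.imread("pics/side0.png");cv2.imwrite("pics/side0z.png",cv2.resize(a[130:290,205:335],None,fx=4.6,fy=3.7*1.0) if 0 else cv2.resize(a[130:290,205:335],None,fx=3.75,fy=3.75,interpolation=cv2.INTER_CUBIC))
a=cv2.imread("pics/scene0.png");cv2.imwrite("pics/scene0z.png",cv2.resize(a[180:280,210:320],None,fx=6,fy=6,interpolation=cv2.INTER_CUBIC))
```

```text
(no output)
```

View pics/side0z.png

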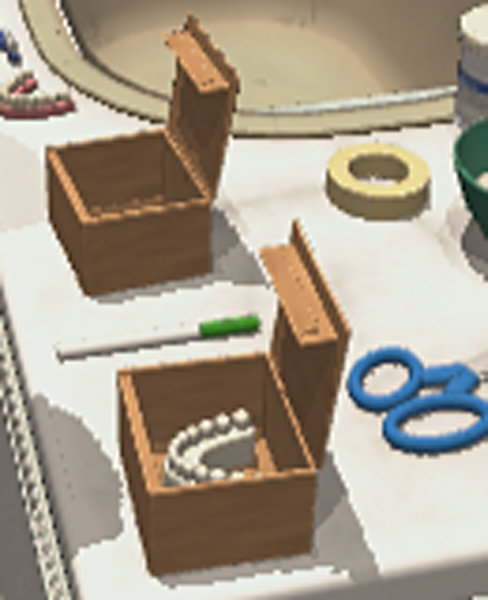

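View pics/scene0z.png

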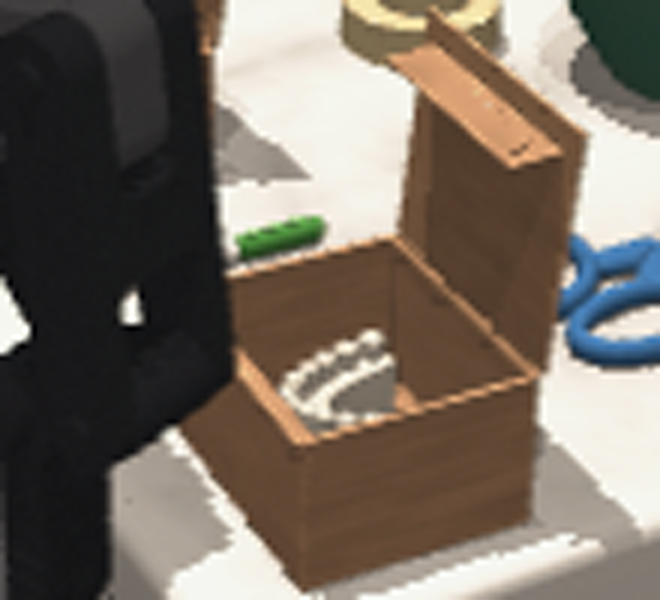

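```bash
cat > h.py <<'E'
import numpy as np,cv2
from station import viewer,get_state
def ray(c,u,v):
    d=np.linalg.inv(c["K"])@[u,v,1];return -c["R"].T@c["t"],c["R"].T@d
def plane(c,u,v,z):
    o,d=ray(c,u,v);return o+d*(z-o[2])/d[2]
def tri(c1,p1,c2,p2):
    A=[];b=[]
    M=np.zeros((3,3));y=np.zeros(3)
    for c,p in((c1,p1),(c2,p2)):
        o,d=ray(c,*p);d/=np.linalg.norm(d);P=np.eye(3)-np.outer(d,d);M+=P;y+=P@o
    return np.linalg.solve(M,y)
E
python3 - <<'E'
from h import *
S=viewer.read_camera("scene");D=viewer.read_camera("side")
fd=lambda p:(205+p[0]/3.75,130+p[1]/3.75)
fs=lambda p:(210+p[0]/6,180+p[1]/6)
np.set_printoptions(precision=4,suppress=True)
d={"FL":(122,372),"FN":(152,490),"BN":(317,470),"BF":(272,352)}
s={"FN":(305,443),"BN":(537,378),"BF":(395,238)}
for k,p in d.items(): print("side",k,plane(D,*fd(p),.055))
for k,p in s.items(): print("scene",k,plane(S,*fs(p),.055))
for p in((158,572),(312,552)):print("side bot",plane(D,*fd(p),0))
for p in((305,590),(530,520)):print("scene bot",plane(S,*fs(p),0))
for n,a,b in(("edge far",(296,222),(430,10)),("edge near",(349,328),(585,135)),("BN",(317,470),(537,378))):print(n,tri(D,fd(a),S,fs(b)))
print("spare")
for p in((48,150),(82,215),(212,205),(165,130)):print(plane(D,*fd(p),.055))
E
```

```text
side FL [ 0.4201 -0.1923  0.055 ]
side FN [ 0.4156 -0.2779  0.055 ]
side BN [ 0.4933 -0.283   0.055 ]
side BF [ 0.4986 -0.1944  0.055 ]
scene FN [ 0.4153 -0.2805  0.055 ]
scene BN [ 0.4925 -0.2846  0.055 ]
scene BF [ 0.4964 -0.1965  0.055 ]
side bot [ 0.4188 -0.2772  0.    ]
side bot [ 0.4946 -0.2822  0.    ]
scene bot [ 0.417  -0.2794  0.    ]
scene bot [ 0.495 -0.283  0.   ]
edge far [ 0.5065 -0.1958  0.1353]
edge near [ 0.5032 -0.2831  0.1355]
BN [ 0.494  -0.2821  0.0534]
spare
[0.421  0.0311 0.055 ]
[ 0.4277 -0.0465  0.055 ]
[ 0.5048 -0.0533  0.055 ]
[0.4984 0.0389 0.055 ]
```

The near carton is the packed one: centre ≈ (0.457, -0.238), yaw ≈ -3.5°, hinge x ≈ 0.497, flap edge ≈ (0.505, -0.239, 0.135). I'll close the jaws and move high over to a point behind the flap.

Call:
apply_moves --pt "35 25 0 -0.1" --pt "35 25 0 -0.1" --pt "35 25 0 -0.1" --pt "35 25 0 -0.1" --pt "35 25 0 -0.08" --jaw 0

```text
t: 0.75
eef_pos: [0.3866, -0.3539, 0.2303]
tool_rot: [[-0.095, -0.996, -0.001], [-0.996, 0.095, 0.001], [-0.001, 0.001, -1.0]]
ft_force: [-0.0, 0.1, 0.1]
grip_width: 0.0122
```

Call:
apply_moves --pt "35 25 0 0" --pt "35 25 0 0" --pt "35 25 0 0" --pt "35 25 0 0" --pt "0 0 0 0"

```text
t: 1.25
eef_pos: [0.5346, -0.2452, 0.2297]
tool_rot: [[-0.093, -0.996, -0.0], [-0.996, 0.093, 0.002], [-0.002, 0.001, -1.0]]
ft_force: [-1.2, -0.6, 1.3]
grip_width: -0.0
```

Call:
apply_moves --pt "8 5 0 0.03" --pt "0 0 -40 0" --pt "0 0 -40 0" --pt "0 0 -40 0" --pt "0 0 0 0"

```text
t: 1.75
eef_pos: [0.5428, -0.2406, 0.1071]
tool_rot: [[-0.057, -0.998, 0.002], [-0.998, 0.057, 0.0], [-0.0, -0.002, -1.0]]
ft_force: [-0.8, 0.1, 0.5]
grip_width: 0.0001
```

Run:
```python
from h import *
o=[]
for n in("side","scene"):
    o.append(viewer.read_camera(n)["color"][130:300,200:340,::-1])
cv2.imwrite("pics/a.png",cv2.resize(np.hstack(o),None,fx=2.8,fy=2.8,interpolation=cv2.INTER_CUBIC))
```

```text
(no output)
```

View pics/a.png

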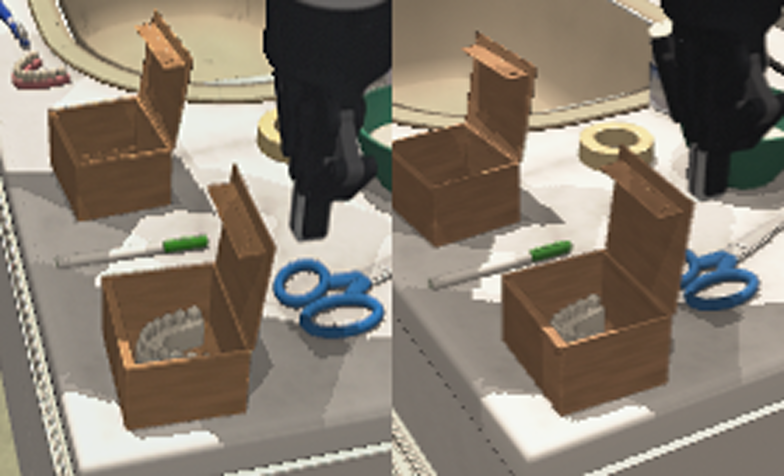

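The finger is behind the flap, clear of the scissors and tape, and the spare is visibly empty. Now I'll swing the flap over.

Call:
apply_moves --pt "-12 0.5 0 0" --pt "-12 0.5 0 0" --pt "-11 0.5 0 0" --pt "-11 0.5 0 0" --pt "-10 0.5 0 0"

```text
t: 2.35
eef_pos: [0.4929, -0.2446, 0.1272]
tool_rot: [[-0.056, -0.998, 0.028], [-0.998, 0.056, -0.019], [0.018, -0.029, -0.999]]
ft_force: [1.0, 0.4, -0.3]
grip_width: -0.0001
```

```bash
cat > look.py <<'E'
from h import *
import sys
o=[]
for n in("side","scene"):
    o.append(viewer.read_camera(n)["color"][130:300,200:340,::-1])
cv2.imwrite(sys.argv[1],cv2.resize(np.hstack(o),None,fx=2.8,fy=2.8,interpolation=cv2.INTER_CUBIC))
E
python3 look.py pics/b.png
```

```text
(no output)
```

View pics/b.png

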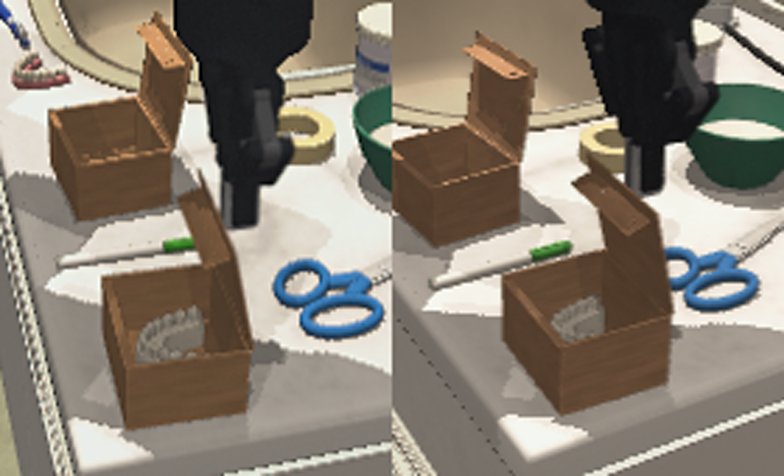

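The flap has come past upright, but the TCP rose 20 mm and tilted. I'll check the state before going on.

Run:
```python
from h import *
s=get_state();print({k:np.round(v,3).tolist() for k,v in s.items()})
```

```text
{'t': 2.45, 'joints': [-38.675, 25.915, 90.93, 0.156, 61.278, 54.503], 'dq': [0.736, 2.016, -1.21, 0.245, -0.09, 0.772], 'joint_torque': [-0.407, -45.714, -22.698, -0.03, -0.095, -0.127], 'eef_pos': [0.492, -0.244, 0.127], 'tool_rot': [[-0.057, -0.998, 0.027], [-0.998, 0.056, -0.019], [0.017, -0.028, -0.999]], 'ft_force': [0.887, 0.426, -0.05], 'torque': [-0.005, 0.016, 0.026], 'grip_width': -0.0}
```

Joint torques and forces are normal, so this is drift from the quick retract. I'll continue in smaller steps, correcting the height.

Call:
apply_moves --pt "-1 0.5 -5 0" --pt "-2 0.5 -5 0" --pt "-5 0.5 -5 0" --pt "-6 0.5 -3 0" --pt "-6 0.5 -2 0"

```text
t: 2.95
eef_pos: [0.4728, -0.2423, 0.1063]
tool_rot: [[-0.056, -0.998, 0.03], [-0.998, 0.055, -0.02], [0.019, -0.031, -0.999]]
ft_force: [-0.2, 0.5, 1.0]
grip_width: 0.0001
```

Call:
apply_moves --pt "-4 0.3 -3 0" --pt "-4 0.3 -3 0" --pt "-4 0.3 -3 0" --pt "-4 0.3 -3 0" --pt "-3 0.3 -3 0"

```text
t: 3.45
eef_pos: [0.4518, -0.2407, 0.09]
tool_rot: [[-0.056, -0.998, 0.03], [-0.998, 0.056, -0.02], [0.019, -0.031, -0.999]]
ft_force: [0.1, -0.0, 0.6]
grip_width: -0.0003
```

```bash
python3 look.py pics/c.png
```

```text
(no output)
```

View pics/c.png

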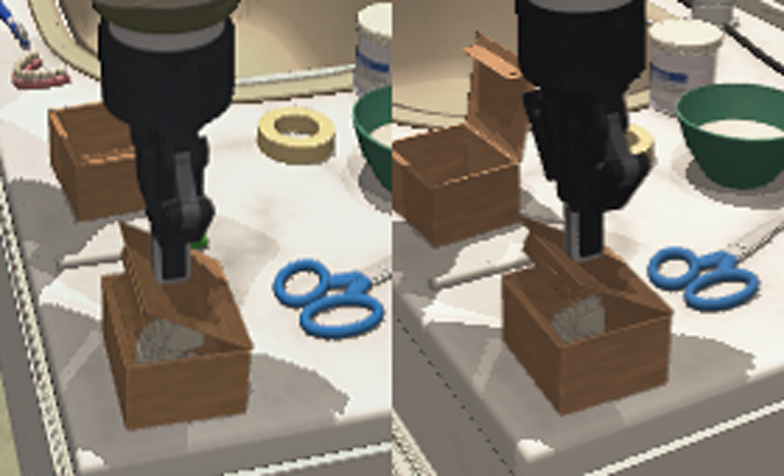

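The finger is riding on the flap's outer face at about 0.6 rad, and the flap is folding cleanly. I'll keep going down.

Call:
apply_moves --pt "-3 0.3 -4 0" --pt "-3 0.3 -4 0" --pt "-3 0.2 -4 0" --pt "-3 0.2 -4 0" --pt "-2 0 -4 0"

```text
t: 4.05
eef_pos: [0.4371, -0.2396, 0.0688]
tool_rot: [[-0.056, -0.998, 0.03], [-0.998, 0.056, -0.021], [0.019, -0.031, -0.999]]
ft_force: [0.6, -0.1, 0.5]
grip_width: -0.0001
```

Call:
apply_moves --pt "-3 0 -3 0" --pt "-2 0 -3 0" --pt "-1 0 -3 0" --pt "0 0 -2 0" --pt "0 0 -2 0"

```text
t: 4.55
eef_pos: [0.4318, -0.2404, 0.0559]
tool_rot: [[-0.057, -0.998, 0.034], [-0.998, 0.056, -0.023], [0.021, -0.035, -0.999]]
ft_force: [-2.5, 1.4, 13.8]
grip_width: -0.0003
```

13.8 N up on the tool at z = 56 mm means the flap is down. One more small press, then a look.

Call:
apply_moves --pt "-1 0 -2 0" --pt "0 0 -1 0" --pt "0 0 -1 0" --pt "0 0 -1 0" --pt "0 0 0 0"

```text
t: 5.05
eef_pos: [0.4318, -0.2406, 0.0563]
tool_rot: [[-0.056, -0.998, 0.036], [-0.998, 0.055, -0.025], [0.023, -0.038, -0.999]]
ft_force: [-1.8, 2.9, 9.4]
grip_width: 0.0
```

```bash
python3 look.py pics/d.png
```

```text
(no output)
```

View pics/d.png

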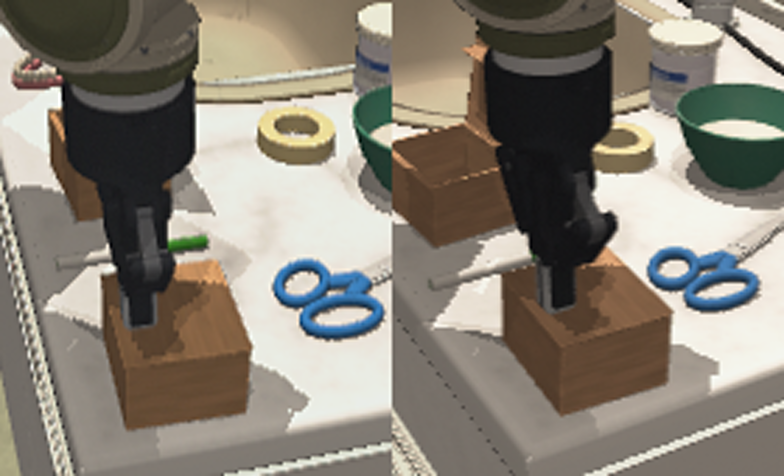

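Both views show the flap flat. I'll lift slowly and see whether it stays shut.

Call:
apply_moves --pt "0 0 3 0" --pt "0 0 4 0" --pt "0 0 5 0" --pt "0 0 6 0" --pt "0 0 0 0"

```text
t: 5.65
eef_pos: [0.4312, -0.2403, 0.0749]
tool_rot: [[-0.056, -0.998, 0.035], [-0.998, 0.055, -0.024], [0.022, -0.036, -0.999]]
ft_force: [0.2, -0.2, -0.1]
grip_width: 0.0
```

```bash
python3 look.py pics/e.png
```

```text
(no output)
```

View pics/e.png

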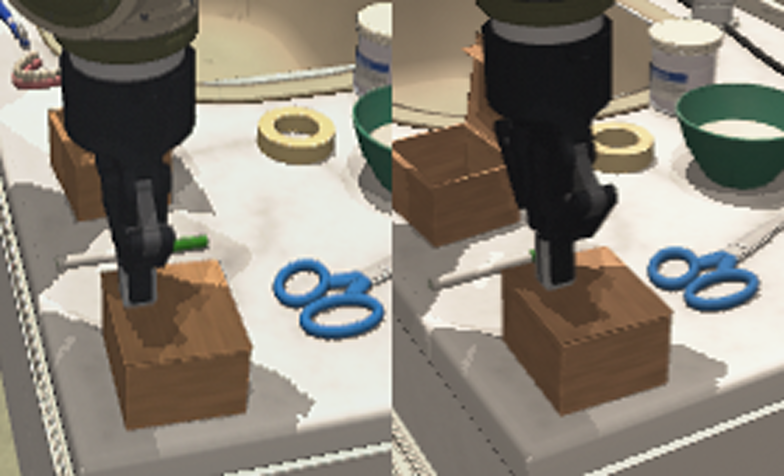

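The flap stays flat with zero force on the tool. I'll retreat upward and check again.

Call:
apply_moves --pt "0 0 25 0" --pt "0 0 30 0" --pt "0 0 30 0" --pt "0 0 30 0" --pt "0 0 0 0"

```text
t: 6.25
eef_pos: [0.4295, -0.2389, 0.1916]
tool_rot: [[-0.056, -0.998, 0.03], [-0.998, 0.055, -0.02], [0.018, -0.031, -0.999]]
ft_force: [1.0, 0.7, -0.7]
grip_width: 0.0003
```

Call:
apply_moves --pt "-10 -30 0 0" --pt "-10 -30 0 0" --pt "-10 -30 0 0" --pt "-10 -30 0 0" --pt "0 0 0 0"

```text
t: 6.75
eef_pos: [0.3872, -0.3616, 0.1883]
tool_rot: [[-0.053, -0.998, 0.028], [-0.998, 0.053, -0.017], [0.015, -0.029, -0.999]]
ft_force: [0.7, 0.4, -0.0]
grip_width: 0.0006
```

```bash
python3 look.py pics/f.png
```

```text
(no output)
```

View pics/f.png

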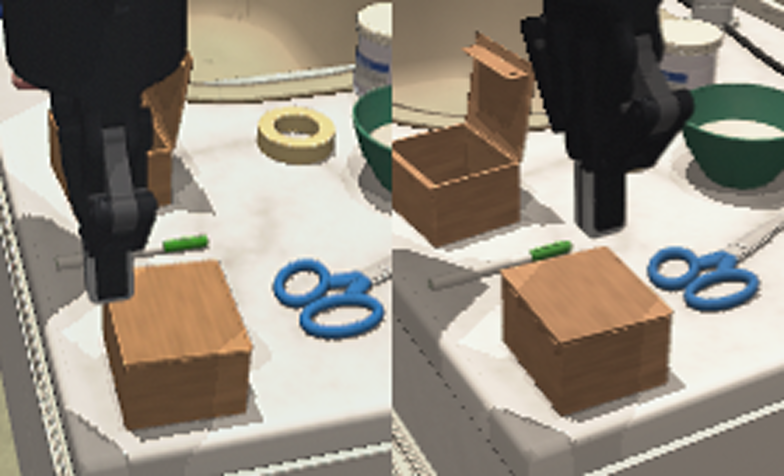

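The packed carton is shut flat, the spare's flap is unchanged, and the tool is clear of everything.

```bash
python3 -c "
from station import arm;print(arm.hand_in())"
```

```text
the job is handed in; nothing more can be done
None
```

I closed the carton that holds the cast and handed the job in. I swung its flap over from behind with the closed fingers, following the arc down. Then I pressed its front edge down, with up to about 14 N on the tool, and withdrew.

- **Last checks:** after the tool lifted off, both cameras showed the flap lying flat for about 1 s of robot time, and the force on the tool was near zero. I judged the flap angle by eye, not by measurement.
- **Cast:** it was still in its carton in the last view before the flap shut; it can't be seen now.
- **Spare carton:** its flap still stands open in the same place.
- **Surroundings:** the scissors, tape and pen have not moved. The clock was about 7 s, against the 29 s limit.
- **One deviation:** during the first quick push the TCP rose about 20 mm and tilted about 2°. Forces and torques stayed normal, so I corrected the height with smaller steps. The small tilt remained to the end.

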